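Close a screen-printing press: leaf first, then the screen

ROBOT

A 6-joint arm with a two-finger parallel gripper is mounted at the origin on the work surface. World frame = base frame: x ahead of the robot, y to its left, z up, the work surface at z = 0. Lengths are in m, angles in degrees, forces in N, time in s.
With the tool pointing down it reaches from about 0.375 to 0.9 m from the base axis. Payload 3.1 kg.
Tool frame: the origin (TCP) lies on the centre line of the jaws, within the pads' length; the fingertips stand 8 mm ahead of it and the grasp point (between the pads) lies 11 mm behind it; y points along the fingers, x is the direction in which the jaws open and shut, and the axes are right-handed (so a half turn about y gives the same grasp; the last joint's range is limited). The gripper opens to 87 mm and grips with 3 to 60 N. Pads are 19 mm wide; open, the fingers measure 117 mm over their backs; the gripper's body (75 mm by 190 mm) begins 51 mm behind the grasp point.
Start: joints at [64.257, 30.224, 82.088, -0, 67.689, -10.227], TCP at [0.167, 0.602, 0.231] pointing down, gripper open.
Joint ranges: [-176.69, 176.69], [-43.24, 126.21], [12.49, 139.97], [-82, 262], [0, 151.66], [-163.58, 163.58]. Speed limits (degrees/s): [159.86, 159.86, 180, 180, 180, 180].

INTERFACE

Orientations are given as a 3x3 rotation matrix whose columns are the frame's x, y, z axes.
In Python, from rig import read_state, imaging, job, spotter gives the robot as it stands.
- The arm moves only by the tool apply_moves, never from a script. Its argument "steps" is a list of rows, each an object of numbers: "x", "y", "z": the shift along the world's x, y, z in mm; "spin": the turn about the world's z in rad. In form: [{"x": .., "y": .., "z": .., "spin": ..}, ...]. A call has 1 to 12 rows; each row shifts and turns the pose as measured when the row begins; what a row does not reach is not made up. A row lasts 1/10 s, in which the tool goes at most 50 mm and 8.59 degrees, less where a joint would pass 70% of its speed; a pose out of reach is approached as far as the arm can. A call is refused whole if a number of a shift passes 50 or a number of a turn 0.15, either way. A call with a gripper value outside its range is refused whole. "grip" is the finger opening in mm, from 0 to 87, set as the call begins (left out, the last holds). The fingers move at their own pace and stop on an object; the grip force is fixed at half the most. Time passes only in rows, so rows that do not move let the fingers close. It gives the time, the measured TCP pose, the force and the opening at its end, in the units of the state.
- read_state(): the state, without advancing time (a new reading comes with each control period).
- imaging.capture(name): name is "side" or "top"; returns the picture (420x560x3 uint8, red, green, blue); there is no depth.
- imaging.camera_params(name): a dict with "fov_y" (degrees; the focal length in pixels is half the picture's height over the tangent of half this angle, whatever the lens; pixels are square), "cx", "cy" (the principal point, pixels), "dist" ([k1, k2, p1, p2, k3] as OpenCV has them; the pictures are not rectified), "R" (3x3) and "t" (3): a world point X has camera coordinates R X + t. Camera axes: x right, y down, z forward; pixel columns grow to the right and rows downward; lengths in m; the calibration is good to about 2 mm. A picture is of the moment at which its call begins. camera_params takes no time and is no camera call.
- job.hand_in(): hands the job in, once; it reports no verdict.
Trained networks look in the newest picture that a camera, given by its name, has taken for a name from the list of things; names that differ only in an ending like _2 or _b are one class to them, and where a whole thing is asked for, a point or a joint stands for the part that bears it (a point fixed in the world has none). Each returns a list of dicts, best first, with "score" (0 to 1); they miss things now and then, are a little off and sometimes report something else, mostly with a low value. They report only what shows in the picture. A call takes as long as a camera call.
- spotter.cut_out(name, camera): "mask" (420x560 bool, what is visible of it) and "rect" ([left, top, width, height] in pixels, round what is visible of it).
The state is a dict: "time_s": time; "joint_positions": joint angles; "qvel": joint speeds; "tau": joint torques, N m; "position": TCP position; "tcp_rot": TCP orientation; "force": force on the tool from outside, world axes, zero at the start; "moment": the same for the moment, N m; "opening": opening from 0.0 (shut) to 1.0 (fully open).
Only numpy, scipy, OpenCV 4.12 (cv2) and the standard library are available. Lean on these libraries where they do the work, as an engineer would, in place of code of your own. Each camera call takes 0.05 s, during which the arm holds its last target.

TASK

The small screen-printing press on the bench stands open with a white sign blank on its bed. Using the fingers only to push, fold the upright metal hold-down leaf over until it lies fully down across the edge of the blank, and only then swing the raised wooden screen frame over and press it fully shut on top of it, without letting it slam. Do not grip or lift anything, and leave the blank and all the other things on the bench where they are.

Things in the scene. Friction and masses are not known exactly. Their poses are not given: they have to be found in the camera images.
- press: Fixed plywood press bed, 330 mm (its x) by 360 mm (its y, -170 to +190), 30 mm thick. Origin under it at bench height, z up, turned by up to 0.4 rad. Hinge lines run parallel to its x: the leaf's at y -100 mm, the screen's at y +135 mm, each folding in over the bed. Two screen hinge clamps stand up to 76 mm above the bench at y +143 to +177 mm.
- leaf (a joint): Leaf angle, rad: 0 = fully down (its stop, level, just above the blank), 1.57 = upright; starts at 1.35 to 1.75; stop at 1.95. Plain aluminium plate, 190 mm along the hinge, 85 mm from hinge to free edge, 4 mm thick. Stiff hinge (0.1 N m, 1 to 2.5 N at the edge): stays where it is left, so it must be pushed all the way down.
- leaf_hinge (a point): Middle of the leaf's hinge line, 37 mm above the bench, at the plate's underside; turns with the leaf: x along the hinge, y to the free edge (along the bed's +y when down, up when upright), z out of the face that is on top when down (4 mm away) and faces away from the press when upright.
- leaf_edge (a point): Middle of the leaf's free edge.
- screen (a joint): Screen angle, rad: 0 = fully shut (its stop, level over the leaf), 1.57 = upright; starts open at 1.65 to 1.95; stop at 2.15. Dark wooden frame, 280 mm along the hinge, 250 mm from hinge to free edge, 22 mm thick, bars 32 mm wide, stiff amber mesh 17 mm below its top face. 0.5 kg. Stiff hinge (1 N m, 4 to 6 N at the edge): stays where it is left and must be pushed all the way.
- screen_hinge (a point): Middle of the screen's hinge line, 44 mm above the bench, at the frame's underside; turns with the screen: x along the hinge, -y to the free edge (along the bed's -y when shut, up when upright), z out of the face that is on top when shut (22 mm away) and faces away from the press when upright.
- screen_edge (a point): Middle of the screen's free edge, half-way through its thickness.
- blank: Loose white sign blank 150 x 160 x 5 mm lying flat on the bed under where the leaf and screen come down; origin under its centre. Must not be shifted.
- squeegee: Bystander: wooden squeegee lying flat beyond the screen's side of the press, 105 x 220 x 24 mm; origin under its handle board.
- tub_a: Bystander: white ink tub, 84 mm across, 85 mm high; origin under its centre.
- tub_b: Bystander: smaller white ink tub, 72 mm across, 70 mm high; origin under its centre.
- can: Bystander: metal can, 66 mm across, 100 mm high; origin under its centre.
- tape: Bystander: roll of tape lying flat, 90 mm across, 24 mm high; origin under its centre.
- knife: Bystander: ink spatula about 200 mm long lying flat; origin under its middle.
- brush: Bystander: brush about 180 mm long lying flat on the far side of the press; origin under its middle.

How it is judged (in metres and radians):
On the way, in this order (a step that is already met when the one before it is completed fails the run):
1. the leaf lies fully down while the screen is still raised (value of joint leaf below 0.06 rad and value of joint screen above 0.6 rad), for 0.2 s.
2. the screen is fully shut over the folded leaf (value of joint screen below 0.04 rad and value of joint leaf below 0.06 rad), for 0.2 s.
At the end, for the whole second after the job is handed in: Leaf within 0.06 rad of fully down, screen within 0.04 rad of fully shut, the blank within 6 mm and every bystander within 20 mm of where it started (all of step 2 and distance of blank from where it was at the start of the episode below 0.006 m and distance of each of squeegee, tub_a, tub_b, can, tape, knife, brush from where it was at the start of the episode below 0.02 m); the robot touches nothing.
It fails at once if the screen is swung down (below 0.55 rad) while the leaf still stands up (above 0.2 rad) (value of joint screen below 0.55 rad and value of joint leaf above 0.2 rad).
It fails at once if the screen slams: it closes faster than 2 rad/s over the last 0.3 rad (value of joint screen below 0.3 rad and velocity of joint screen below -2 rad/s).
It fails at once if the leaf or the screen frame is gripped: it lies between the finger pads ((contact force between leaf and the fingers above 0.5 N and x of the grasp point in the frame of leaf_hinge between -0.1 and 0.1 m and y of the grasp point in the frame of leaf_hinge between 0 and 0.09 m and z of the grasp point in the frame of leaf_hinge between -0.001 and 0.005 m) or (contact force between screen and the fingers above 0.5 N and x of the grasp point in the frame of screen_hinge between -0.144 and 0.144 m and y of the grasp point in the frame of screen_hinge between -0.254 and 0 m and z of the grasp point in the frame of screen_hinge between 0 and 0.022 m)).
It fails at once if the blank is lifted or shifted by more than 6 mm (distance of blank from where it was at the start of the episode above 0.006 m).
It fails at once if a bystander is lifted or pushed away by more than 20 mm (distance of any of squeegee, tub_a, tub_b, can, tape, knife, brush from where it was at the start of the episode above 0.02 m).
It also fails if it takes over 64 s, if anything falls off the work surface, if the arm or the gripper's body presses on something with over 40 N, if the wrist force passes 120 N, or if a joint passes its speed limit or range.

## Working session

There is one attempt and no reset: what is moved stays moved. The work goes in short steps, Python scripts to look and compute and a tool call to move; the robot and the scene stay as the last step left them, time stands still between calls to the robot, and variables do not carry over. Pictures are saved under pics/ and viewed, and the job is handed in when it is done.

Besides the shell and the picture viewer there is one more tool, called after "Request:" as name(argument=value, ...), one argument or row to a line, values as JSON. apply_moves: Moves the arm, as the interface text tells. Its arguments: {"type":"object","properties":{"steps":{"type":"array"},"grip":{"type":"number"}},"required":["steps"]}

```bash
mkdir -p pics; python3 - <<'E'
from rig import read_state, imaging
import cv2
print(read_state())
for n in("side","top"):
    im=imaging.capture(n); cv2.imwrite(f"pics/{n}0.png",im[:,:,::-1]); print(n,imaging.camera_params(n))
E
```

```text
{'time_s': 0.0, 'joint_positions': array([ 6.42567992e+01,  3.02798100e+01,  8.21561937e+01, -3.68034771e-03,
        6.76884003e+01, -1.02272081e+01]), 'qvel': array([ 0.01312897,  0.01840379,  0.13110284, -0.00631006, -0.0623507 ,
        0.08112966]), 'tau': array([-4.35072971e-04, -4.40044677e+01, -1.76595676e+01,  6.33560889e-02,
        5.82658290e-02, -1.31522334e-04]), 'position': array([0.16686494, 0.60157219, 0.22956363]), 'tcp_rot': array([[ 2.67482825e-01, -8.89532821e-04, -9.63562218e-01],
       [ 9.63560235e-01, -1.98156947e-03,  2.67484104e-01],
       [-2.14730137e-03, -9.99997641e-01,  3.27082654e-04]]), 'force': array([-0.03022364, -0.68138566,  1.10087273]), 'moment': array([0.04838362, 0.02680335, 0.04095575]), 'opening': 1.0014127788890348}
side {'fov_y': 55.91348834561718, 'cx': 274.6686511908355, 'cy': 202.67220611131756, 'dist': array([-0.09990559,  0.        ,  0.        ,  0.        ,  0.        ]), 'R': array([[-0.90995917,  0.41456509, -0.01049237],
       [ 0.31044984,  0.66421799, -0.680026  ],
       [-0.27494582, -0.62205325, -0.73311292]]), 't': array([ 0.51098239, -0.11750211,  1.38494162])}
top {'fov_y': 55.40745174447662, 'cx': 279.68563216011734, 'cy': 211.5258386560796, 'dist': array([-0.03032835,  0.        ,  0.        ,  0.        ,  0.        ]), 'R': array([[ 6.97204716e-02, -9.97566268e-01,  7.72242907e-04],
       [-9.72648905e-01, -6.81508837e-02, -2.22057571e-01],
       [ 2.21569772e-01,  1.47308374e-02, -9.75033250e-01]]), 't': array([-0.02597315,  0.57155243,  0.87399327])}
```

View pics/side0.png

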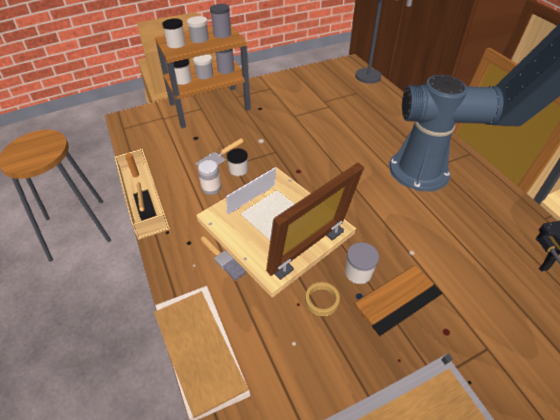

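View pics/top0.png

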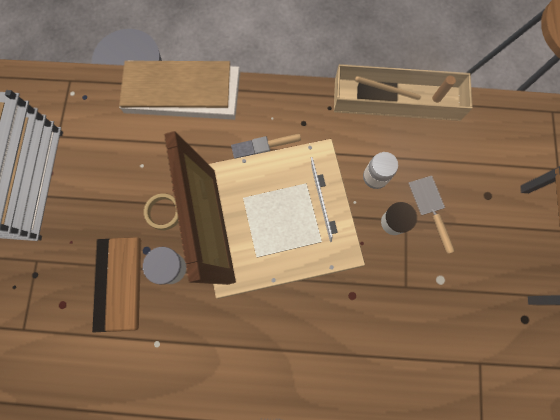

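```bash
python3 - <<'E'
import cv2
a=cv2.imread("pics/top0.png")[120:310,130:380]; cv2.imwrite("pics/topz.png",cv2.resize(a,None,fx=3.1,fy=3.1,interpolation=cv2.INTER_CUBIC))
a=cv2.imread("pics/side0.png")[150:300,180:380]; cv2.imwrite("pics/sidez.png",cv2.resize(a,None,fx=4,fy=4,interpolation=cv2.INTER_CUBIC))
E
```

```text
(no output)
```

View pics/topz.png

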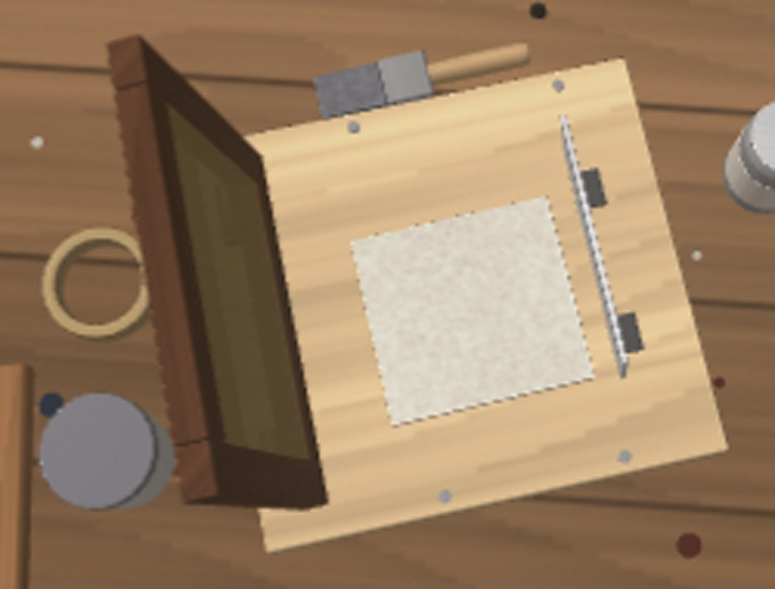

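View pics/sidez.png

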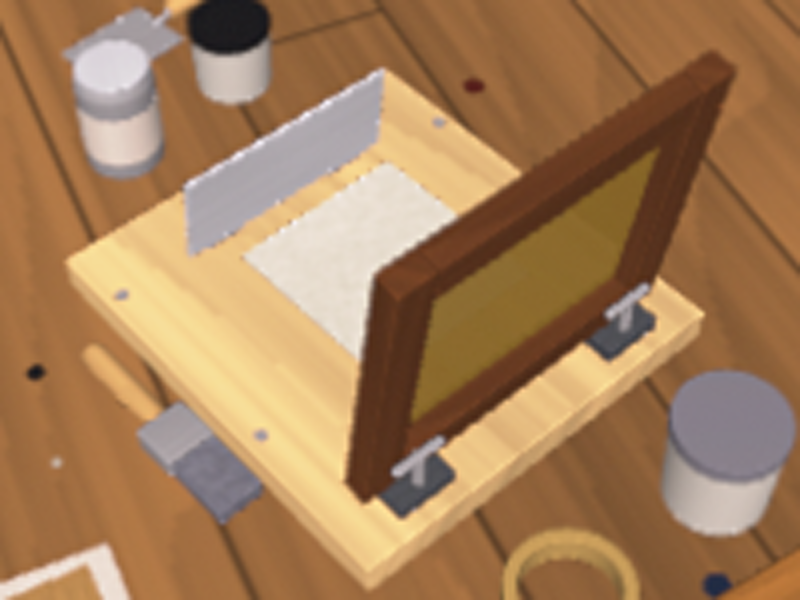

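```bash
cat > h.py <<'E'
import numpy as np, cv2
from rig import imaging
H,W=420,560
def proj(n,X):
    p=imaging.camera_params(n); f=H/2/np.tan(np.radians(p["fov_y"]/2))
    K=np.array([[f,0,p["cx"]],[0,f,p["cy"]],[0,0,1.]])
    return cv2.projectPoints(np.asarray(X,float).reshape(-1,1,3),cv2.Rodrigues(p["R"])[0],p["t"],K,p["dist"])[0].reshape(-1,2)
def press(q,P):
    c,s=np.cos(q[2]),np.sin(q[2]); P=np.atleast_2d(P)
    return np.c_[q[0]+c*P[:,0]-s*P[:,1],q[1]+s*P[:,0]+c*P[:,1],P[:,2]]
def leaf(a,P):
    P=np.atleast_2d(P);c,s=np.cos(a),np.sin(a)
    return np.c_[P[:,0],-.1+c*P[:,1]-s*P[:,2],.037+s*P[:,1]+c*P[:,2]]
def screen(a,P):
    P=np.atleast_2d(P);c,s=np.cos(a),np.sin(a)
    return np.c_[P[:,0],.135+c*P[:,1]+s*P[:,2],.044-s*P[:,1]+c*P[:,2]]
E
python3 - <<'E'
from h import *
from scipy.optimize import least_squares
T=lambda u,v:(130+u/3.1-.3,120+v/3.1-.3); S=lambda u,v:(180+u/4-.4,150+v/4-.4)
obs=[]
A=lambda *o:obs.append(o)
for k,P,uv in [("top",(.165,-.17,.03),T(625,60)),("top",(-.165,-.17,.03),T(727,449)),("top",(-.165,.19,.03),T(267,552)),
 ("side",(.165,-.17,.03),S(68,262)),("side",(.165,.19,.03),S(369,570)),("side",(-.165,.19,.03),S(703,315))]: A("b",k,P,uv)
for k,P,uv in [("top",(.14,-.25,0),T(140,36)),("top",(.14,-.25,.022),T(108,45)),("top",(-.14,-.25,.022),T(185,500)),("top",(-.14,0,0),T(327,503)),
 ("side",(-.14,-.25,.022),S(735,70)),("side",(-.14,-.25,0),S(712,50)),("side",(.14,-.25,0),S(378,272))]: A("s",k,P,uv)
for k,P,uv in [("top",(.095,.085,.002),T(563,116)),("top",(-.095,.085,.002),T(625,376)),("side",(.095,.085,.0),S(187,185)),("side",(-.095,.085,0),S(383,70)),("side",(.095,0,0),S(192,253))]: A("l",k,P,uv)
def r(q):
    o=[]
    for t,k,P,uv in obs:
        X=P if t=="b" else leaf(q[4],P)if t=="l" else screen(q[3],P)
        o.append(proj(k,press(q,X))[0]-uv)
    return np.ravel(o)
s=least_squares(r,[.5,0,.2,1.8,1.5],loss="soft_l1"); q=s.x
print(q); 
for o,e in zip(obs,r(q).reshape(-1,2)): print(o[0],o[1],o[2],e.round(1))
np.save("q.npy",q)
for n,X in dict(le=leaf(q[4],(0,.085,.002)),lh=leaf(0,(0,0,0)),se=screen(q[3],(0,-.25,.011)),sc=screen(0,(0,-.25,.022)),sh=screen(0,(0,0,0))).items(): print(n,press(q,X).round(3))
E
```

```text
[0.57415916 0.01330835 0.28382492 1.70680677 1.47066246]
b top (0.165, -0.17, 0.03) [ 0.2 -1. ]
b top (-0.165, -0.17, 0.03) [0.8 0.9]
b top (-0.165, 0.19, 0.03) [-0.6  0.7]
b side (0.165, -0.17, 0.03) [-0.6 -0.9]
b side (0.165, 0.19, 0.03) [0.  0.3]
b side (-0.165, 0.19, 0.03) [ 1.  -0.8]
s top (0.14, -0.25, 0) [ 0.3 -1.2]
s top (0.14, -0.25, 0.022) [-0.5 -1.1]
s top (-0.14, -0.25, 0.022) [-0.9  1.4]
s top (-0.14, 0, 0) [0.6 0.5]
s side (-0.14, -0.25, 0.022) [ 1.2 -0.7]
s side (-0.14, -0.25, 0) [ 0.4 -1.1]
s side (0.14, -0.25, 0) [-1.7 -0.1]
l top (0.095, 0.085, 0.002) [ 0.1 -0.5]
l top (-0.095, 0.085, 0.002) [ 0.2 -3.5]
l side (0.095, 0.085, 0.0) [-0.   0.7]
l side (-0.095, 0.085, 0) [0.9 0.1]
l side (0.095, 0, 0) [-0.1  1.4]
le [[ 0.6   -0.076  0.122]]
lh [[ 0.602 -0.083  0.037]]
se [[0.524 0.186 0.29 ]]
sc [[ 0.606 -0.097  0.066]]
sh [[0.536 0.143 0.044]]
```

```bash
cat >> h.py <<'E'
q=np.load("q.npy")
def leaf_tcp(a,r,gap=0):   # lower +y corner of finger box on the outer face
    c,s=np.cos(a),np.sin(a); y=-.1+c*r-s*(.004+gap); z=.037+s*r+c*(.004+gap)
    return press(q,(0,y-.0095,z+.008))[0]
def screen_tcp(a,r,gap=0):
    c,s=np.cos(a),np.sin(a); y=.135-c*r+s*(.022+gap); z=.044+s*r+c*(.022+gap)
    return press(q,(0,y+.0095,z+.008))[0]
E
python3 - <<'E'
from h import *
print((leaf_tcp(1.47,.07,.03)*1000).round())
E
```

```text
[ 612. -118.  118.]
```

Request:
apply_moves(
  steps=[
    {"z": 30},
    {"z": 40},
    {"z": 40},
    {"z": 40},
    {"x": 0, "y": 0, "z": 0},
  ],
  grip=0,
)

```text
invalid input at $.steps[0]: expected keys x, y, z, spin
```

Request:
apply_moves(
  steps=[
    {"x": 0, "y": 0, "z": 30, "spin": 0},
    {"x": 0, "y": 0, "z": 40, "spin": 0},
    {"x": 0, "y": 0, "z": 40, "spin": 0},
    {"x": 0, "y": 0, "z": 40, "spin": 0},
    {"x": 0, "y": 0, "z": 0, "spin": 0},
  ],
  grip=0,
)

```text
time_s: 0.6
position: [0.1652, 0.5979, 0.3797]
tcp_rot: [[0.268, -0.006, -0.964], [0.963, -0.013, 0.268], [-0.014, -1.0, 0.003]]
force: [-0.8, 0.4, -0.2]
opening: 0.629
```

Request:
apply_moves(
  steps=[
    {"x": 19, "y": -31, "z": 0, "spin": -0.042},
    {"x": 19, "y": -31, "z": 0, "spin": -0.042},
    {"x": 19, "y": -31, "z": 0, "spin": -0.042},
    {"x": 19, "y": -31, "z": 0, "spin": -0.042},
    {"x": 19, "y": -31, "z": 0, "spin": -0.042},
    {"x": 19, "y": -31, "z": 0, "spin": -0.042},
    {"x": 19, "y": -31, "z": 0, "spin": -0.042},
    {"x": 19, "y": -31, "z": 0, "spin": -0.042},
    {"x": 19, "y": -31, "z": 0, "spin": -0.042},
    {"x": 19, "y": -31, "z": 0, "spin": -0.042},
    {"x": 19, "y": -31, "z": 0, "spin": -0.042},
    {"x": 19, "y": -31, "z": 0, "spin": -0.042},
  ],
)

```text
time_s: 1.8
position: [0.3914, 0.2112, 0.3677]
tcp_rot: [[0.707, -0.028, -0.707], [0.707, -0.015, 0.707], [-0.03, -0.999, 0.01]]
force: [0.1, -0.3, 0.4]
opening: 0.003
```

Request:
apply_moves(
  steps=[
    {"x": 19, "y": -31, "z": 3, "spin": -0.042},
    {"x": 19, "y": -31, "z": 3, "spin": -0.042},
    {"x": 19, "y": -31, "z": 3, "spin": -0.042},
    {"x": 19, "y": -31, "z": 2, "spin": -0.042},
    {"x": 19, "y": -31, "z": 2, "spin": -0.042},
    {"x": 19, "y": -31, "z": 2, "spin": -0.042},
    {"x": 19, "y": -31, "z": 0, "spin": -0.042},
    {"x": 19, "y": -31, "z": 0, "spin": -0.042},
    {"x": 19, "y": -31, "z": 0, "spin": -0.042},
    {"x": 19, "y": -31, "z": 0, "spin": -0.042},
    {"x": 19, "y": -31, "z": 0, "spin": -0.042},
    {"x": 10, "y": -20, "z": 0, "spin": -0.042},
  ],
)

```text
time_s: 3.0
position: [0.6105, -0.1673, 0.3677]
tcp_rot: [[0.966, -0.055, -0.252], [0.253, 0.014, 0.967], [-0.05, -0.998, 0.027]]
force: [-0.7, 1.2, -0.4]
opening: 0.002
```

Request:
apply_moves(
  steps=[
    {"x": 0, "y": 10, "z": 0, "spin": 0},
    {"x": 4, "y": 10, "z": -25, "spin": 0},
    {"x": 0, "y": 5, "z": -25, "spin": 0},
    {"x": 0, "y": 0, "z": -25, "spin": 0},
    {"x": 0, "y": 0, "z": -25, "spin": 0},
    {"x": 0, "y": 0, "z": -25, "spin": 0},
    {"x": 0, "y": 0, "z": -25, "spin": 0},
    {"x": 0, "y": 0, "z": -25, "spin": 0},
    {"x": 0, "y": 0, "z": -25, "spin": 0},
    {"x": 0, "y": 0, "z": -20, "spin": 0},
    {"x": 0, "y": 0, "z": 0, "spin": 0},
  ],
)

```text
time_s: 4.1
position: [0.6051, -0.1314, 0.1295]
tcp_rot: [[0.964, -0.074, -0.255], [0.258, 0.025, 0.966], [-0.065, -0.997, 0.044]]
force: [0.5, 0.5, -0.2]
opening: 0.004
```

```bash
python3 - <<'E'
from h import *
from rig import read_state
s=read_state(); print(s["position"],s["force"],s["tcp_rot"].round(3))
for n in("side","top"):
    im=imaging.capture(n); cv2.imwrite(f"pics/{n}1.png",im[:,:,::-1])
a=cv2.imread("pics/side1.png")[90:300,150:400];b=cv2.imread("pics/top1.png")[100:310,130:430]
cv2.imwrite("pics/c1.png",cv2.resize(np.hstack([a,b]),None,fx=1.45,fy=1.45,interpolation=2))
for a in (1.4,1.2,1,.8,.6,.4,.2,0): print(a,(leaf_tcp(a,.07)*1000).round())
E
```

```text
[ 0.60511488 -0.13137703  0.12951688] [ 0.48486184  0.48926074 -0.22416289] [[ 0.964 -0.074 -0.255]
 [ 0.258  0.025  0.966]
 [-0.065 -0.997  0.044]]
1.4 [603. -84. 115.]
1.2 [599. -71. 112.]
1 [595. -59. 106.]
0.8 [592. -48.  98.]
0.6 [589. -39.  88.]
0.4 [587. -31.  76.]
0.2 [586. -27.  63.]
0 [585. -25.  49.]
```

View pics/c1.png

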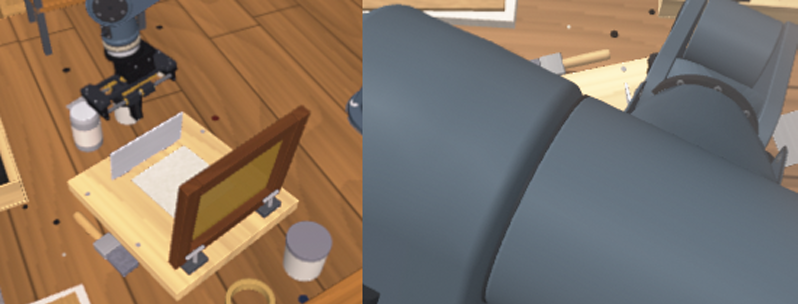

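Request:
apply_moves(
  steps=[
    {"x": -1, "y": 12, "z": -6, "spin": 0},
    {"x": 0, "y": 12, "z": -6, "spin": 0},
    {"x": 0, "y": 12, "z": -3, "spin": 0},
    {"x": -1, "y": 10, "z": 0, "spin": 0},
    {"x": -1, "y": 8, "z": 0, "spin": 0},
  ],
)

```text
time_s: 4.7
position: [0.6066, -0.0751, 0.1208]
tcp_rot: [[0.965, -0.061, -0.256], [0.258, 0.019, 0.966], [-0.054, -0.998, 0.034]]
force: [0.3, -1.8, -0.5]
opening: 0.006
```

Request:
apply_moves(
  steps=[
    {"x": -1, "y": 4, "z": -7, "spin": 0},
    {"x": -1, "y": 6, "z": -5, "spin": 0},
    {"x": -1, "y": 7, "z": -4, "spin": 0},
    {"x": -1, "y": 5, "z": -4, "spin": 0},
  ],
)

```text
time_s: 5.1
position: [0.6031, -0.0509, 0.1011]
tcp_rot: [[0.965, -0.058, -0.257], [0.259, 0.017, 0.966], [-0.051, -0.998, 0.032]]
force: [0.5, -0.3, 2.7]
opening: 0.006
```

Request:
apply_moves(
  steps=[
    {"x": 0, "y": 6, "z": -6, "spin": 0},
    {"x": 0, "y": 6, "z": -7, "spin": 0},
    {"x": 0, "y": 4, "z": -6, "spin": 0},
    {"x": 0, "y": 4, "z": -6, "spin": 0},
  ],
)

```text
time_s: 5.5
position: [0.6022, -0.0291, 0.0735]
tcp_rot: [[0.965, -0.06, -0.257], [0.258, 0.018, 0.966], [-0.053, -0.998, 0.033]]
force: [-0.2, -1.6, 1.3]
opening: 0.005
```

Request:
apply_moves(
  steps=[
    {"x": 0, "y": 2, "z": -6, "spin": 0},
    {"x": 0, "y": 1, "z": -6, "spin": 0},
    {"x": 0, "y": 1, "z": -6, "spin": 0},
    {"x": 0, "y": 0, "z": -5, "spin": 0},
  ],
)

```text
time_s: 5.9
position: [0.6019, -0.0235, 0.0489]
tcp_rot: [[0.965, -0.061, -0.257], [0.258, 0.02, 0.966], [-0.054, -0.998, 0.035]]
force: [-7.5, 1.9, 43.7]
opening: 0.003
```

Request:
apply_moves(
  steps=[
    {"x": 0, "y": 0, "z": 1, "spin": 0},
    {"x": 0, "y": 0, "z": 5, "spin": 0},
    {"x": 0, "y": -5, "z": 20, "spin": 0},
    {"x": 0, "y": -5, "z": 30, "spin": 0},
    {"x": 0, "y": -5, "z": 35, "spin": 0},
    {"x": 0, "y": -5, "z": 35, "spin": 0},
    {"x": 0, "y": 0, "z": 35, "spin": 0},
    {"x": 0, "y": 0, "z": 35, "spin": 0},
    {"x": 0, "y": 0, "z": 35, "spin": 0},
    {"x": 0, "y": 0, "z": 35, "spin": 0},
    {"x": 0, "y": 0, "z": 35, "spin": 0},
    {"x": 0, "y": 0, "z": 35, "spin": 0},
  ],
)

```text
time_s: 7.1
position: [0.5976, -0.0442, 0.3912]
tcp_rot: [[0.965, -0.07, -0.253], [0.255, 0.024, 0.967], [-0.062, -0.997, 0.041]]
force: [-0.0, -0.3, 0.5]
opening: 0.006
```

```bash
python3 - <<'E'
from h import *
from rig import read_state
s=read_state(); print(s["position"],s["force"])
im=imaging.capture("side")[:,:,::-1].copy(); 
for P in (leaf(0,[(.095,.085,.004),(-.095,.085,.004),(.095,0,.004)]),): 
    for u in proj("side",press(q,P)): cv2.circle(im,tuple(int(round(v)) for v in u),1,(0,0,255),-1)
cv2.imwrite("pics/side2.png",cv2.resize(im[100:300,150:400],None,fx=3,fy=3,interpolation=2))
for a in (1.7,1.6,1.5,1.3,1.1,.9,.7,.5,.3,.1,0): print(a,(screen_tcp(a,.238)*1000).round())
print(press(q,(0,.25,.3)))
E
```

```text
[ 0.59757401 -0.04423642  0.39117436] [-0.01302872 -0.29653617  0.52358103]
1.7 [519. 202. 285.]
1.6 [526. 180. 289.]
1.5 [532. 157. 291.]
1.3 [546. 111. 287.]
1.1 [558.  67. 274.]
0.9 [570.  27. 252.]
0.7 [581.  -9. 222.]
0.5 [589. -38. 185.]
0.3 [596. -60. 143.]
0.1 [599. -73.  98.]
0 [600. -76.  74.]
[[0.50415176 0.25330619 0.3       ]]
```

View pics/side2.png

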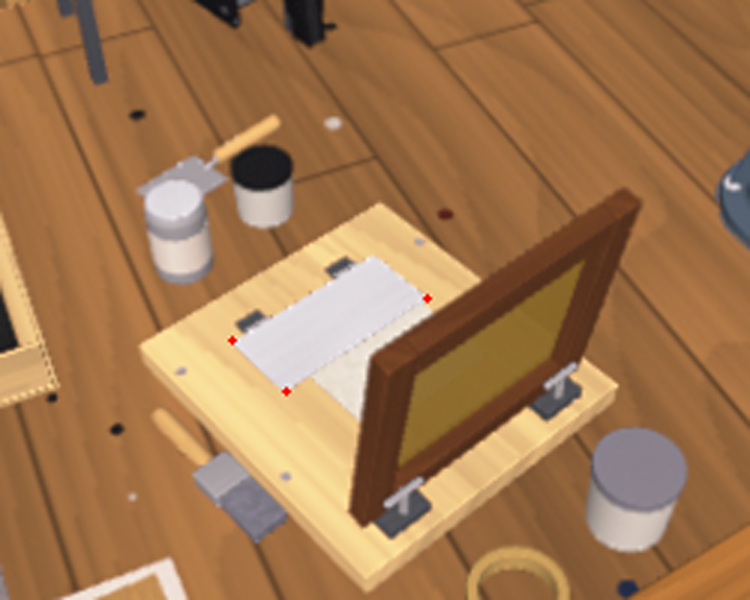

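Request:
apply_moves(
  steps=[
    {"x": -9, "y": 25, "z": 2, "spin": 0},
    {"x": -9, "y": 31, "z": 2, "spin": 0},
    {"x": -9, "y": 31, "z": 2, "spin": 0},
    {"x": -9, "y": 31, "z": 2, "spin": 0},
    {"x": -9, "y": 31, "z": 1, "spin": 0},
    {"x": -9, "y": 31, "z": 1, "spin": 0},
    {"x": -9, "y": 31, "z": 1, "spin": 0},
    {"x": -9, "y": 31, "z": 1, "spin": 0},
    {"x": -9, "y": 31, "z": 1, "spin": 0},
    {"x": -9, "y": 31, "z": 0, "spin": 0},
    {"x": 0, "y": 5, "z": 0, "spin": 0},
  ],
)

```text
time_s: 8.25
position: [0.508, 0.2719, 0.4133]
tcp_rot: [[0.968, -0.045, -0.246], [0.247, 0.021, 0.969], [-0.039, -0.999, 0.031]]
force: [0.3, -0.5, -0.7]
opening: 0.006
```

Request:
apply_moves(
  steps=[
    {"x": 0, "y": 0, "z": -25, "spin": 0},
    {"x": 0, "y": 0, "z": -25, "spin": 0},
    {"x": 0, "y": 0, "z": -25, "spin": 0},
    {"x": 0, "y": 0, "z": -25, "spin": 0},
    {"x": 2, "y": -5, "z": -20, "spin": 0},
    {"x": 2, "y": -10, "z": -8, "spin": 0},
    {"x": 2, "y": -10, "z": -2, "spin": 0},
    {"x": 2, "y": -10, "z": 0, "spin": 0},
  ],
)

```text
time_s: 9.05
position: [0.5184, 0.2331, 0.2792]
tcp_rot: [[0.968, -0.038, -0.248], [0.249, 0.019, 0.968], [-0.032, -0.999, 0.028]]
force: [0.5, 0.7, 1.2]
opening: 0.008
```

Request:
apply_moves(
  steps=[
    {"x": 2, "y": -9, "z": 1, "spin": 0},
    {"x": 2, "y": -9, "z": 1, "spin": 0},
    {"x": 2, "y": -9, "z": 1, "spin": 0},
    {"x": 2, "y": -9, "z": 1, "spin": 0},
    {"x": 2, "y": -9, "z": 1, "spin": 0},
  ],
)

```text
time_s: 9.55
position: [0.5315, 0.1865, 0.2883]
tcp_rot: [[0.969, -0.03, -0.246], [0.247, 0.028, 0.969], [-0.022, -0.999, 0.035]]
force: [0.6, 5.4, -1.8]
opening: 0.004
```

Request:
apply_moves(
  steps=[
    {"x": 2, "y": -10, "z": -1, "spin": 0},
    {"x": 2, "y": -10, "z": -1, "spin": 0},
    {"x": 2, "y": -10, "z": -1, "spin": 0},
    {"x": 2, "y": -10, "z": -1, "spin": 0},
    {"x": 2, "y": -10, "z": -1, "spin": 0},
    {"x": 2, "y": -10, "z": -2, "spin": 0},
  ],
)

```text
time_s: 10.15
position: [0.5472, 0.1232, 0.2846]
tcp_rot: [[0.969, -0.02, -0.247], [0.248, 0.032, 0.968], [-0.012, -0.999, 0.036]]
force: [0.5, 3.4, 3.0]
opening: 0.007
```

Request:
apply_moves(
  steps=[
    {"x": 2, "y": -11, "z": -1, "spin": 0},
    {"x": 2, "y": -11, "z": -2, "spin": 0},
    {"x": 2, "y": -10, "z": -3, "spin": 0},
    {"x": 2, "y": -10, "z": -3, "spin": 0},
    {"x": 2, "y": -10, "z": -4, "spin": 0},
  ],
)

```text
time_s: 10.65
position: [0.558, 0.0657, 0.2696]
tcp_rot: [[0.969, -0.022, -0.247], [0.247, 0.031, 0.968], [-0.013, -0.999, 0.035]]
force: [2.4, 2.9, 2.4]
opening: 0.005
```

Request:
apply_moves(
  steps=[
    {"x": 3, "y": -10, "z": -4, "spin": 0},
    {"x": 3, "y": -10, "z": -6, "spin": 0},
    {"x": 3, "y": -10, "z": -6, "spin": 0},
    {"x": 3, "y": -9, "z": -6, "spin": 0},
    {"x": 3, "y": -9, "z": -7, "spin": 0},
    {"x": 3, "y": -8, "z": -7, "spin": 0},
  ],
)

```text
time_s: 11.25
position: [0.5758, 0.0033, 0.2299]
tcp_rot: [[0.969, -0.026, -0.247], [0.248, 0.029, 0.968], [-0.018, -0.999, 0.034]]
force: [0.2, 1.8, 2.9]
opening: 0.003
```

```bash
python3 - <<'E'
from h import *
from rig import read_state
from scipy.optimize import minimize_scalar
s=read_state(); p=s["position"];print(p,s["force"])
im=imaging.capture("side")[:,:,::-1].copy()
c,sn=np.cos(q[2]),np.sin(q[2]); d=p-[q[0],q[1],0]; print("press xy",c*d[0]+sn*d[1],-sn*d[0]+c*d[1])
y=-sn*d[0]+c*d[1]-.0095; z=p[2]-.008
v=np.array([.135-y,z-.044]); L=np.hypot(*v); r=np.sqrt(L*L-.022**2); print("r",r,"a",np.arctan2(v[1],v[0])-np.arctan2(.022,r))
cv2.imwrite("pics/side3.png",cv2.resize(im[60:300,150:400],None,fx=2.5,fy=2.5,interpolation=2))
E
```

```text
[0.57584512 0.00332812 0.22994298] [0.2026685  1.79306734 2.91282999]
press xy -0.0011762499789457696 -0.010053052640803188
r 0.2346622062047563 a 0.7621504114477716
```

View pics/side3.png

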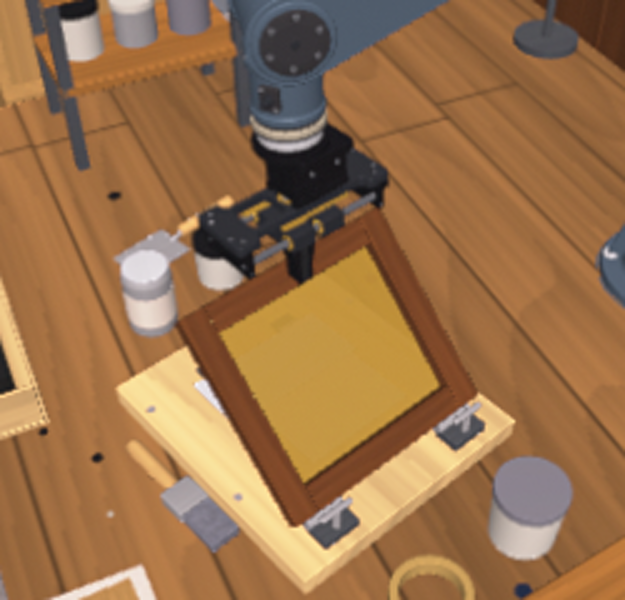

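Request:
apply_moves(
  steps=[
    {"x": 2, "y": -8, "z": -8, "spin": 0},
    {"x": 2, "y": -8, "z": -8, "spin": 0},
    {"x": 2, "y": -7, "z": -8, "spin": 0},
    {"x": 2, "y": -7, "z": -8, "spin": 0},
    {"x": 2, "y": -7, "z": -9, "spin": 0},
    {"x": 2, "y": -6, "z": -9, "spin": 0},
  ],
)

```text
time_s: 11.9
position: [0.588, -0.0439, 0.1744]
tcp_rot: [[0.969, -0.029, -0.247], [0.248, 0.028, 0.968], [-0.021, -0.999, 0.035]]
force: [-0.1, 2.6, 1.2]
opening: 0.007
```

Request:
apply_moves(
  steps=[
    {"x": 1, "y": -5, "z": -9, "spin": 0},
    {"x": 1, "y": -5, "z": -9, "spin": 0},
    {"x": 1, "y": -4, "z": -9, "spin": 0},
    {"x": 1, "y": -4, "z": -9, "spin": 0},
    {"x": 1, "y": -3, "z": -9, "spin": 0},
  ],
)

```text
time_s: 12.4
position: [0.5932, -0.0678, 0.1251]
tcp_rot: [[0.969, -0.029, -0.247], [0.248, 0.027, 0.968], [-0.022, -0.999, 0.034]]
force: [-0.3, 1.7, 1.5]
opening: 0.01
```

Request:
apply_moves(
  steps=[
    {"x": 1, "y": -2, "z": -9, "spin": 0},
    {"x": 1, "y": -2, "z": -9, "spin": 0},
    {"x": 1, "y": -2, "z": -8, "spin": 0},
    {"x": 0, "y": -1, "z": -8, "spin": 0},
    {"x": 0, "y": 0, "z": -6, "spin": 0},
  ],
)

```text
time_s: 12.9
position: [0.5961, -0.077, 0.081]
tcp_rot: [[0.968, -0.03, -0.248], [0.249, 0.025, 0.968], [-0.023, -0.999, 0.031]]
force: [-1.0, -1.5, 2.3]
opening: 0.006
```

Request:
apply_moves(
  steps=[
    {"x": 0, "y": 0, "z": -5, "spin": 0},
    {"x": 0, "y": 0, "z": -4, "spin": 0},
    {"x": 0, "y": 0, "z": -2, "spin": 0},
  ],
)

```text
time_s: 13.2
position: [0.5964, -0.0777, 0.0744]
tcp_rot: [[0.968, -0.031, -0.249], [0.25, 0.023, 0.968], [-0.024, -0.999, 0.03]]
force: [-2.7, 0.7, 12.5]
opening: 0.006
```

Request:
apply_moves(
  steps=[
    {"x": 0, "y": 0, "z": -2, "spin": 0},
    {"x": 0, "y": 0, "z": -1, "spin": 0},
    {"x": 0, "y": 0, "z": 0, "spin": 0},
  ],
)

```text
time_s: 13.5
position: [0.5963, -0.0777, 0.0749]
tcp_rot: [[0.968, -0.029, -0.25], [0.25, 0.022, 0.968], [-0.023, -0.999, 0.029]]
force: [0.6, 0.2, 0.1]
opening: 0.005
```

Request:
apply_moves(
  steps=[
    {"x": 0, "y": 0, "z": 2, "spin": 0},
    {"x": 0, "y": 0, "z": 8, "spin": 0},
    {"x": 0, "y": 0, "z": 25, "spin": 0},
    {"x": 0, "y": 0, "z": 35, "spin": 0},
    {"x": 0, "y": 0, "z": 35, "spin": 0},
    {"x": 0, "y": 0, "z": 35, "spin": 0},
    {"x": 0, "y": 0, "z": 35, "spin": 0},
    {"x": 0, "y": 0, "z": 35, "spin": 0},
    {"x": 0, "y": 0, "z": 35, "spin": 0},
    {"x": 0, "y": 0, "z": 35, "spin": 0},
    {"x": 0, "y": 0, "z": 0, "spin": 0},
  ],
)

```text
time_s: 14.6
position: [0.5918, -0.0753, 0.3653]
tcp_rot: [[0.968, -0.035, -0.25], [0.251, 0.025, 0.968], [-0.027, -0.999, 0.033]]
force: [0.4, -0.7, -0.0]
opening: 0.003
```

```bash
python3 - <<'E'
from h import *
from rig import read_state
s=read_state(); print(s["position"],s["force"])
im=imaging.capture("side")[:,:,::-1].copy(); 
for u in proj("side",press(q,screen(0,[(.14,-.25,.022),(-.14,-.25,.022),(.14,0,.022),(.14,-.25,0)]))): cv2.circle(im,tuple(int(round(v)) for v in u),1,(0,0,255),-1)
cv2.imwrite("pics/side4.png",cv2.resize(im[100:300,150:400],None,fx=3,fy=3,interpolation=2))
E
```

```text
[ 0.59184582 -0.07526387  0.36531952] [ 0.44489366 -0.69551167 -0.02396209]
```

View pics/side4.png

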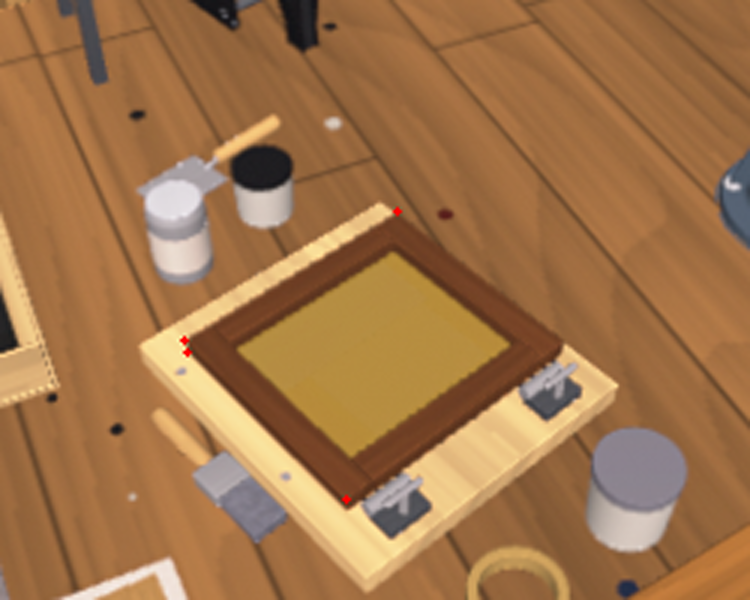

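```bash
python3 -c "
from rig import job
print(job.hand_in())"
```

```text
the job is handed in; nothing more can be done
None
```

The leaf is folded down and the screen is shut over it, and the job is handed in. I don't have the verdict, because `hand_in` doesn't report one.

**Leaf:** I pushed it over with the closed fingertips until it stopped. The tool height was 48.9 mm against 49 mm expected for fully down, with about 44 N pressing. A picture taken while the screen was still raised showed it flat on its expected corners.

**Screen:** I then swung it over slowly along its arc, about 0.1 m/s at the edge. It met its stop at a tool height of 74.4 mm against 74 mm expected, with 12.5 N. A second small press read about 0 N at its end, with the tool still at 74.9 mm.

**Final check:** The last picture shows the frame flat, with its corners about 1 pixel from where the fitted pose puts them when shut. I saw none of the bystanders visible in that picture moved; the squeegee was outside that view. I did not measure their positions. The blank is covered, so I could not check it at the end. The arm was about 290 mm above the press with no contact force when I handed in, about 15 s into the 64 s limit.

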